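# Feed a blank under a sprung chute flap

## Robot

A 6-joint arm with a two-finger parallel gripper is mounted at the origin on the work surface. World frame = base frame: x ahead of the robot, y to its left, z up, the work surface at z = 0. Lengths are in m, angles in rad, forces in N, time in s.
With the tool pointing down it reaches from about 0.35 to 0.775 m from the base axis. Payload 5.5 kg.
Tool frame: the origin (TCP) lies at the very end of the fingers, on their centre line; the grasp point (between the pads) lies 19 mm behind it; z points along the fingers, y is the direction in which the jaws open and shut (so a half turn about z gives the same grasp; the last joint's range is limited). The gripper opens to 85 mm and grips with 20 to 120 N. Pads are 22 mm wide; open, the fingers measure 114 mm over their backs; the gripper's body (76 mm by 85 mm) begins 54 mm behind the grasp point. The pads swing forward as they close: fully open they stand 13 mm farther back than shut.
Start: joints at [-1.241, 0.313, 0.046, 1.304, 0, 1.431], TCP at [0.26, -0.513, 0.231] pointing down, gripper open.
Joint ranges: [-2.76, 2.76], [-0.86, 1.69], [-1.03, 1.26], [-2.2, 2.34], [-1.47, 1.5], [-3.14, 3.14]. Speed limits (rad/s): [2.57, 2.57, 3.14, 3.14, 3.14, 3.14].

## Interface

Orientations are given as a unit quaternion [w, x, y, z].
In Python, from workcell import get_state, vision, workorder, silhouettes, tip_of gives the robot as it stands.
- The arm moves only by the shell command python3 -m inch 'ROWS' [FORCE]. ROWS is JSON, a list of rows, each a list of 7 numbers: the shift along the tool's x, y, z in cm, then the turn, a rotation vector about the tool's x, y, z in degrees, then the finger opening in cm, from 0 to 8.54. In form: [[dx, dy, dz, rx, ry, rz, hand], ...]. A call has 1 to 5 rows; each row shifts and turns the commanded pose from where the row before left it, along the tool's axes as they then stand; what a row does not reach is not made up. A row lasts 1/10 s, in which the tool goes at most 50 mm and 8.59 degrees, less where a joint would pass 70% of its speed; a pose out of reach is approached as far as the arm can. A call with a gripper value outside its range is refused whole. The fingers move at their own pace and stop on an object; FORCE is the grip in N (left out, the last holds). Time passes only in rows, so rows that do not move let the fingers close. It gives the time, the measured TCP pose, the force and the opening at its end, in the units of the state.
- get_state(): the state, without advancing time (a new reading comes with each control period).
- vision.read_camera(name): name is "side" or "top" or "wrist"; returns a dict with "pixels" (420x560x3 uint8, red, green, blue), "depth" (420x560 float32, m along the optical axis (not along the pixel's ray), 0 where there is no reading), "mtx" (3x3 intrinsics, pixels), "T" (4x4, takes a point from camera to world coordinates); the wrist camera has in their place "tool_from_camera" (4x4, takes a point from camera to tool coordinates, whose origin is the TCP and whose axes are the flange's). Camera axes: x right, y up, looking along -z (the intrinsics and any distortion apply to the point x, -y, -z); pixel columns grow to the right and rows downward; lengths in m; the calibration is good to about 2 mm. A picture is of the moment at which its call begins: read the wrist's pose just before it.
- workorder.hand_in(): hands the job in, once; it reports no verdict.
Trained networks look in a picture, given as the dict that the camera call returned (one of the last four; its "shot" number tells which), for a name from the list of things; names that differ only in an ending like _2 or _b are one class to them, and where a whole thing is asked for, a point or a joint stands for the part that bears it (a point fixed in the world has none). Each returns a list of dicts, best first, with "confidence" (0 to 1); they miss things now and then, are a little off and sometimes report something else, mostly with a low value. They report only what shows in the picture. A call takes as long as a camera call. They do not tell look-alikes from the thing itself.
- silhouettes(picture, label): "mask" (420x560 bool, what is visible of it) and "location" ([column, row] in pixels, amid what is visible of it).
- tip_of(picture, label): "location" ([column, row] in pixels: a listed point, or the origin of a listed thing).
The state is a dict: "clock": time; "joint_pos": joint angles; "qvel": joint speeds; "tau": joint torques, N m; "tcp_pos": TCP position; "orientation": TCP orientation; "wrist_force": force on the tool from outside, world axes, zero at the start; "ft_torque": the same for the moment, N m; "finger_gap": finger opening in m.
Only numpy, scipy, OpenCV 4.12 (cv2) and the standard library are available. Lean on these libraries where they do the work, as an engineer would, in place of code of your own. Each camera call takes 0.05 s, during which the arm holds its last target.

## Task

Put the rejected steel blank lying in the guide channel down the chute: with one fingertip press down the long metal strip beside the channel to hold the spring-closed flap open, and with the other fingertip push the blank along the channel and under the flap until it slides right down into the hopper. Then take the fingers away so that the flap springs shut. Do not pick the blank up, and leave the other parts lying about where they are.

Things in the scene. Friction and masses are not known exactly. Their poses are not given: they have to be found in the camera images.
- chute: Fixed reject chute. Origin on the table under the middle of the mouth; x is the way the blank must go (away from the robot), y left, z up. Its dark steel deck, 66 mm high, covers x -224 to 0 mm, y -102 to +57. On it two rails 7 mm high and 34 mm apart, centred on y = 0, form the guide channel along x. Brackets 28 mm above the deck carry the hinge tube at x = -192 and +139, y = +45.
- mouth (a point): Middle of the mouth, on the deck's far edge, 66 mm above the chute's origin. Beyond it a steel ramp slopes down at 42 degrees into a hopper: x 0 to 142 mm of the chute, 78 mm wide inside, its floor 8 mm and its walls up to 92 mm above the table.
- flap (a joint): Opening angle of the flap, rad: 0 shut, 0.7 fully open at its stop. One rigid rocker: leaf and clear lid right of the hinge, press strip left of it; strip down lifts the leaf. Hinge tube 10 mm thick, along the chute's x (-188 to +137 mm) at y = +45, 86 mm above the table. A spring shuts it: the strip takes about 4 to 7 N. The blank cannot push it open.
- leaf (a point): Middle of the lower edge of the flap's steel leaf, a plate across the channel at chute x +1 to +4 mm. Shut, this edge is 8 mm above the deck. The leaf clears the blank's top from about 0.4 rad; at 0.6 rad with about 11 mm to spare, the leaf's top then up to 65 mm above the deck. The clear lid covers the hopper from x = 38 mm on and rises to 85 mm above the deck.
- strip (a point): Middle of the top of the press strip: metal strip 3 mm thick, 28 wide, parallel to the channel, chute x -183 to +12 mm (this point -85). Shut, it slants: inner edge y = +68, 24 mm above the deck, outer edge y = +91, 39 mm above it. At 0.6 rad it lies level, y +66 to +94, 10 mm above the deck. Free space below. A fingertip may press anywhere on it and slide along it. Arms join it to the tube at its ends.
- blank: Ground steel blank: plain rectangular bar 64 mm long (x), 28 wide (y), 18 high (z), about 0.25 kg. Origin mid underside. Lies lengthwise in the guide channel, its far end 35 to 95 mm short of the mouth. It tips over the deck's edge once more than half is past it, then slides down the ramp; a slow push may have to go on until its near end is close to the leaf.
- blank_front (a point): Middle of the blank's far end face (the end towards the mouth), half way up: 9 mm above its underside.
- spindle: Bystander: small turned aluminium spindle standing on the deck right of the channel, 24 mm wide, 50 mm high. Origin under its centre.
- collar: Bystander: steel ring, 34 mm across, 14 mm high, lying on the deck right of the channel. Origin under its centre.
- tall_pin: Bystander: turned aluminium pin standing on the table left of the chute, 32 mm wide, 120 mm high. Origin under its centre.
- finial: Bystander: turned aluminium finial standing on the table left of the chute, 36 mm wide, 70 mm high. Origin under its centre.
- stud: Bystander: dark ribbed stud standing on the table left of the chute, 24 mm wide, 50 mm high. Origin under its centre.
- vblock: Bystander: slotted aluminium block on the table right of the chute, 50 x 50 mm, 42 mm high. Origin under its centre.
- blue_block: Bystander: blue plastic stepped block on the table right of the chute, 56 x 56 mm, 42 mm high. Origin under its centre.
There are look-alikes about, which are no part of the job. Leave any blue or purple look-alike of the blank alone.

How it is judged:
By the outcome, as a careful person would: the job done as asked, in the order asked, and still so for the second after the job is handed in, with the robot touching nothing.
It also fails if it takes over 35 s, if anything falls off the work surface, if the arm or the gripper's body presses on something with over 40 N, if the wrist force passes 120 N, or if a joint passes its speed limit or range.

## Working session

There is one attempt and no reset: what is moved stays moved. The work goes in short steps, Python scripts to look and compute and a shell command to move; the robot and the scene stay as the last step left them, time stands still between calls to the robot, and variables do not carry over. Pictures are saved under pics/ and viewed, and the job is handed in when it is done.

```bash
ls; mkdir -p pics
python3 - <<'E'
from workcell import get_state, vision
import cv2,pickle
s=get_state(); print(s)
for n in ("top","side","wrist"):
    p=vision.read_camera(n); pickle.dump(p,open(f"{n}.pkl","wb"))
    cv2.imwrite(f"pics/{n}0.png",cv2.cvtColor(p["pixels"],cv2.COLOR_RGB2BGR))
    print(n,p["mtx"],p.get("T",p.get("tool_from_camera")),[k for k in p])
E
```

```text
pics
{'clock': 0.0, 'joint_pos': array([-1.24056532e+00,  3.13988941e-01,  4.49679077e-02,  1.30357334e+00,
        1.10788382e-05,  1.43121577e+00]), 'qvel': array([-0.0009888 ,  0.00122618, -0.00129704,  0.00110598,  0.00093039,
        0.00146551]), 'tau': array([ 1.87193286e-04, -4.80625033e+01,  2.98535264e+01,  1.93358981e-02,
       -1.56906594e-05, -1.01619321e-05]), 'tcp_pos': array([ 0.26015224, -0.51221683,  0.23041085]), 'orientation': array([-8.95469899e-04,  9.72535884e-01,  2.32751255e-01, -8.00556895e-05]), 'wrist_force': array([ 0.55569383, -0.03919959, -0.69633188]), 'ft_torque': array([ 0.01646691,  0.03114406, -0.03113277]), 'finger_gap': 0.08502068362248291}
top [[467.22655562   0.         280.00494222]
 [  0.         467.22655562 208.21689332]
 [  0.           0.           1.        ]] [[-0.02526113  0.98967427 -0.14109118  0.34808076]
 [-0.99967034 -0.02435976  0.00811236 -0.01535874]
 [ 0.00459164  0.14124959  0.98996337  1.28071485]
 [ 0.          0.          0.          1.        ]] ['pixels', 'depth', 'mtx', 'T', 'shot']
side [[517.81325302   0.         276.92084108]
 [  0.         517.81325302 207.62183084]
 [  0.           0.           1.        ]] [[-0.88328343  0.32138286 -0.34135531  0.11163929]
 [-0.46847097 -0.6338615   0.61543038  0.74226301]
 [-0.01858321  0.70351451  0.7104379   0.96273591]
 [ 0.          0.          0.          1.        ]] ['pixels', 'depth', 'mtx', 'T', 'shot']
wrist [[367.85622145   0.         276.40361252]
 [  0.         367.85622145 207.46662884]
 [  0.           0.           1.        ]] [[-1.41885751e-04  9.47243840e-01  3.20513786e-01  8.15313951e-02]
 [ 9.99999123e-01  5.56503347e-04 -1.20200365e-03  7.18216204e-04]
 [-1.31695755e-03  3.20513335e-01 -9.47243088e-01 -1.42107059e-01]
 [ 0.00000000e+00  0.00000000e+00  0.00000000e+00  1.00000000e+00]] ['pixels', 'depth', 'mtx', 'tool_from_camera', 'shot']
```

View pics/top0.png

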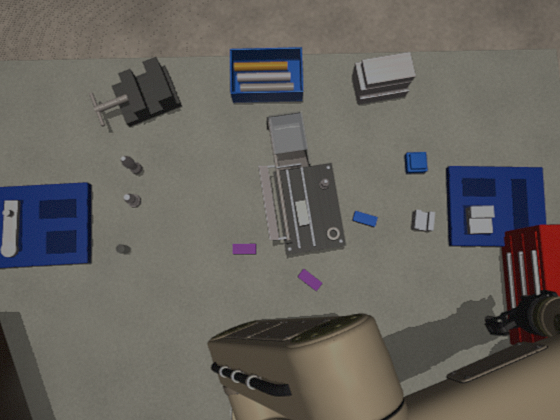

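View pics/side0.png

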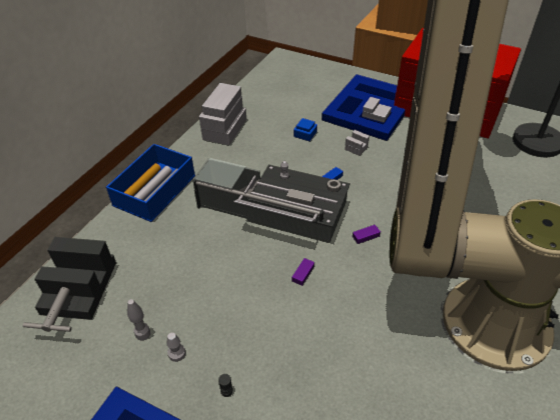

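The top view shows the chute at about (305,205), with the mouth toward (288,165). The grey bar in the channel is at (302,213). The purple (244,249), (310,280) and blue (364,218) bars are look-alikes. I'll confirm with a crop and measure.

```bash
cat > h.py <<'E'
import numpy as np,cv2,pickle
from workcell import get_state, vision, silhouettes, tip_of
def ray(p,uv,T=None):
    T=p["T"] if T is None else T
    K=p["mtx"];d=np.array([(uv[0]-K[0,2])/K[0,0],-(uv[1]-K[1,2])/K[1,1],-1.])
    return T[:3,3],T[:3,:3]@d
def at_z(p,uv,z,T=None):
    o,d=ray(p,uv,T); return o+d*(z-o[2])/d[2]
def proj(p,X,T=None):
    T=p["T"] if T is None else T
    K=p["mtx"]; c=T[:3,:3].T@(np.asarray(X)-T[:3,3])
    return np.array([K[0,2]+K[0,0]*c[0]/-c[2],K[1,2]-K[1,1]*c[1]/-c[2]])
def dep(p,uv,T=None):
    u,v=int(round(uv[0])),int(round(uv[1])); w=p["depth"][v-1:v+2,u-1:u+2]
    o,d=ray(p,uv,T); return o+d*np.median(w)
def crop(p,u0,u1,v0,v1,s,name):
    c=p["pixels"][v0:v1,u0:u1]; cv2.imwrite(name,cv2.cvtColor(cv2.resize(c,None,fx=s,fy=s,interpolation=cv2.INTER_CUBIC),cv2.COLOR_RGB2BGR))
E
python3 - <<'E'
from h import *
t=vision.read_camera("top"); s=vision.read_camera("side")
for n,z in (("mouth",.066),("strip",None),("leaf",.074),("blank",.066),("blank_front",.075)):
    for nm,p in (("top",t),("side",s)):
        for r in tip_of(p,n)[:2]:
            print(n,nm,r["confidence"],np.round(r["location"],1),at_z(p,r["location"],z if z else .096).round(4))
crop(t,225,365,100,270,4.7 and 3.5,"pics/topc.png")
crop(s,180,400,140,260,3.5,"pics/sidec.png")
E
```

```text
mouth top 0.96 [295.2 170. ] [ 0.6228 -0.0683  0.066 ]
mouth top 0.68 [420.3 219.7] [ 0.4818 -0.3921  0.066 ]
mouth side 0.87 [253.5 188.2] [ 0.6279 -0.0689  0.066 ]
strip side 0.86 [272.5 210.2] [0.5334 0.0036 0.096 ]
leaf top 0.58 [293.2 165.4] [ 0.6335 -0.063   0.074 ]
leaf side 0.76 [255.7 187.8] [ 0.6191 -0.0654  0.074 ]
blank top 0.8 [301.8 210.8] [ 0.5129 -0.0823  0.066 ]
blank top 0.67 [364.9 220.8] [ 0.4825 -0.2467  0.066 ]
blank side 0.91 [368.1 235.8] [ 0.3124 -0.0489  0.066 ]
blank side 0.89 [299.9 199.7] [ 0.5047 -0.0846  0.066 ]
blank_front top 0.75 [299.4 200.3] [ 0.5396 -0.0764  0.075 ]
blank_front top 0.64 [320.1 289.6] [ 0.3083 -0.1219  0.075 ]
blank_front side 0.84 [289.4 197.3] [ 0.5275 -0.0722  0.075 ]
blank_front side 0.75 [335.2 171.4] [ 0.4655 -0.2113  0.075 ]
```

View pics/topc.png

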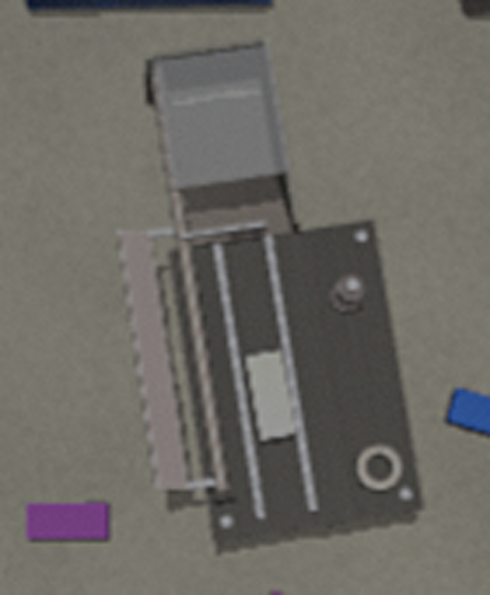

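View pics/sidec.png

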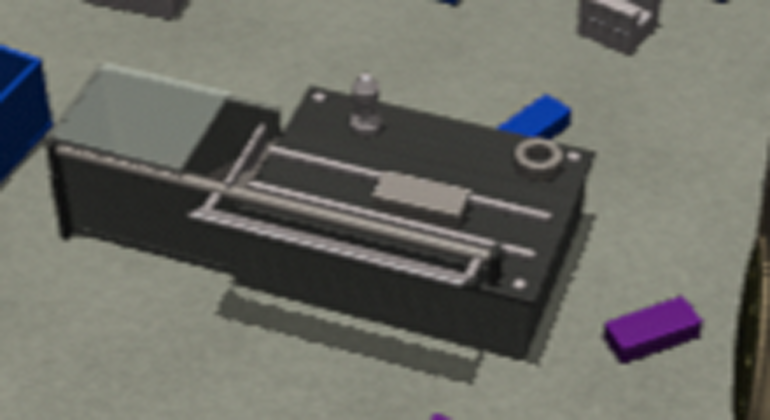

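```bash
cat > fit.py <<'E'
from h import *
from scipy.optimize import least_squares
t=pickle.load(open("top.pkl","rb"));s=pickle.load(open("side.pkl","rb"))
T=lambda u,v:(u/3.5+225,v/3.5+100)
S=lambda u,v:(u/3.5+180,v/3.5+140)
obs=[(t,T(373,222),(0,-.102,.066)),(t,T(422,508),(-.224,-.102,.066)),(t,T(217,552),(-.224,.057,.066)),
(s,S(312,87),(0,-.102,.066)),(s,S(595,153),(-.224,-.102,.066)),(s,S(526,300),(-.224,.057,.066)),
(t,(295.2,170),(0,0,.066)),(s,(253.5,188.2),(0,0,.066)),(s,(272.5,210.2),(-.085,.0795,.0975))]
def W(q,X):
    c,sn=np.cos(q[2]),np.sin(q[2]);return np.array([q[0]+c*X[0]-sn*X[1],q[1]+sn*X[0]+c*X[1],X[2]])
def res(q): return np.concatenate([proj(p,W(q,X))-uv for p,uv,X in obs])
r=least_squares(res,[.62,-.07,.1],loss="soft_l1");q=r.x
if __name__=="__main__":
    print(q,np.degrees(q[2]),res(q).reshape(-1,2).round(1))
    c=np.array([[np.cos(q[2]),np.sin(q[2])],[-np.sin(q[2]),np.cos(q[2])]])
    for p,uv in ((t,T(262,352)),(t,T(296,432)),(t,T(275,395))):
        print("blank top pt chute",c@(at_z(p,uv,.084)[:2]-q[:2]))
    for nm,p in (("t",t),("s",s)):
        im=cv2.cvtColor(p["pixels"],cv2.COLOR_RGB2BGR); im=cv2.resize(im,None,fx=4,fy=4)
        for a,b in [((0,-.102,.066),(-.224,-.102,.066)),((-.224,-.102,.066),(-.224,.057,.066)),((0,.017,.073),(-.2,.017,.073)),((0,-.017,.073),(-.2,-.017,.073)),
          ((-.183,.068,.090),(.012,.068,.09)),((-.183,.091,.105),(.012,.091,.105)),((-.188,.045,.086),(.137,.045,.086))]:
            A=(proj(p,W(q,a))*4+1.5).astype(int);B=(proj(p,W(q,b))*4+1.5).astype(int);cv2.line(im,tuple(map(int,A)),tuple(map(int,B)),(0,255,0),1)
        m=(proj(p,W(q,(-.05,0,.07)))*4).astype(int);cv2.imwrite(f"pics/fit_{nm}.png",im[max(0,m[1]-290):m[1]+290,max(0,m[0]-390):m[0]+390])
E
python3 fit.py
```

```text
[ 0.62643199 -0.06623824  0.12284378] 7.03843038122024 [[ 0.7 -0.2]
 [ 0.7  1.3]
 [-1.2 -2.2]
 [-0.8 -0.6]
 [ 0.1 -0.1]
 [ 1.9  1.1]
 [-0.8 -1.3]
 [-0.   0.8]
 [ 0.7 -0.7]]
blank top pt chute [-8.97010559e-02  8.03815869e-05]
blank top pt chute [-0.15228849 -0.01552668]
blank top pt chute [-0.12287623 -0.00448159]
```

View pics/fit_t.png

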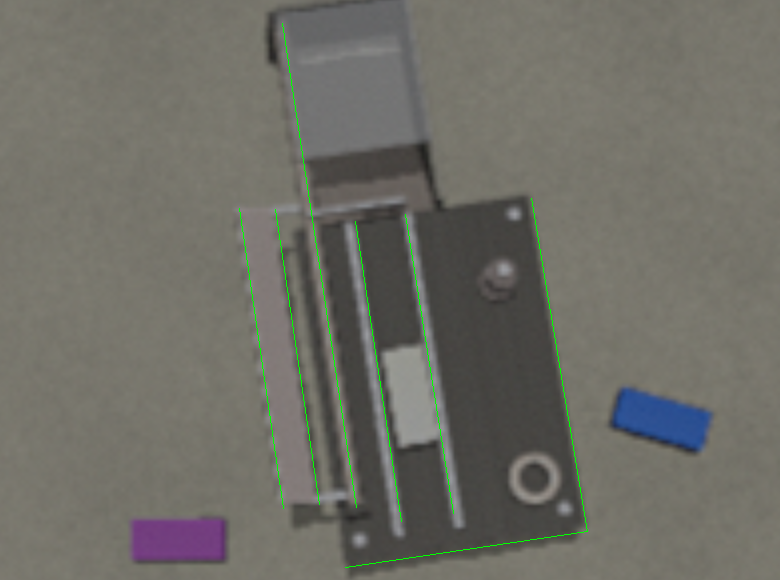

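View pics/fit_s.png

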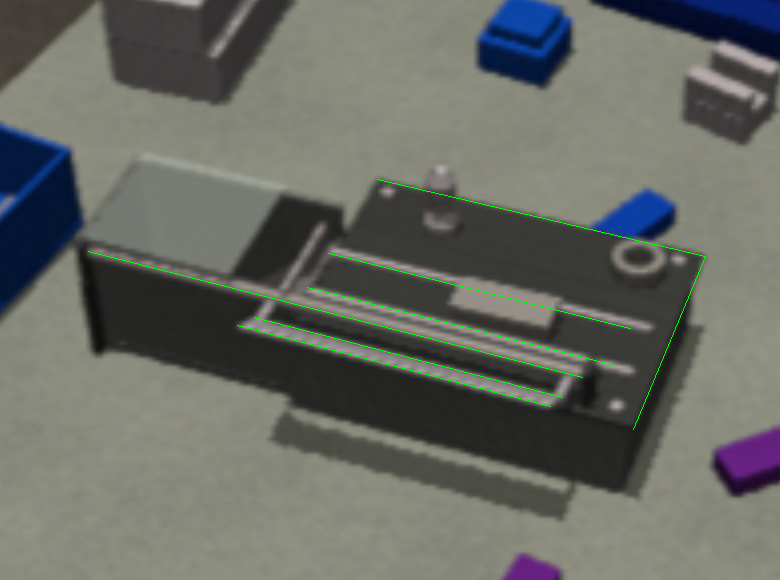

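The overlay fits to about 2–3 mm, and the grey bar in the channel is the blank (far end at about x = -90 mm, near end at -153). I'll turn the jaws across the channel first, then move above the start point.

```bash
cat > where.py <<'E'
from fit import *
from scipy.spatial.transform import Rotation as R
import sys
Q=np.array([0.6265,-0.0665,np.radians(7.4)])
try: Q=np.load("Q.npy")
except Exception: pass
def Rm(st): o=st["orientation"]; return R.from_quat([o[1],o[2],o[3],o[0]]).as_matrix()
def chute(X): c,s=np.cos(Q[2]),np.sin(Q[2]); d=np.array(X)-[Q[0],Q[1],0]; return np.array([c*d[0]+s*d[1],-s*d[0]+c*d[1],d[2]])
def rep(target=None):
    st=get_state();M=Rm(st)
    print("t",st["clock"],"chute mm",(chute(st["tcp_pos"])*1e3).round(1),"F",st["wrist_force"].round(1),"gap",round(st["finger_gap"],4),"j6",st["joint_pos"][5].round(3))
    c=R.from_euler("z",Q[2]).as_matrix(); print("toolX yaw in chute deg",np.degrees(np.arctan2(*(c.T@M)[[1,0],0])).round(2),"tilt z",(c.T@M)[:,2].round(4))
    if target is not None:
        X=W(Q,target); print("tool shift cm",(M.T@(X-st["tcp_pos"])*100).round(2))
if __name__=="__main__": rep([float(a) for a in sys.argv[1:4]] if len(sys.argv)>3 else None)
E
python3 -m inch '[[0,0,0,0,0,8,8.5],[0,0,0,0,0,8,7],[0,0,0,0,0,3.5,7],[0,0,0,0,0,0,7]]'; python3 where.py -.178 .04 .17
```

```text
clock: 1.15
tcp_pos: [0.2603, -0.5127, 0.2313]
orientation: [0.0, 0.998, 0.065, 0.0]
wrist_force: [0.5, -0.5, -0.7]
finger_gap: 0.0697
t 1.15 chute mm [-420.6 -395.4  231.3] F [ 0.5 -0.5 -0.7] gap 0.0697 j6 1.772
toolX yaw in chute deg 0.01 tilt z [ 0.e+00 -1.e-04 -1.e+00]
tool shift cm [ 24.27 -43.53   6.13]
```

```bash
python3 -m inch '[[1.5,-3,0,0,0,0,7],[2,-4,0,0,0,0,7],[2,-4,0,0,0,0,7],[2,-4,0,0,0,0,7],[2,-4,0,0,0,0,7]]'; python3 -m inch '[[2,-4,0,0,0,0,7],[2,-4,0,0,0,0,7],[2,-4,0,0,0,0,7],[2,-4,0,0,0,0,7],[2,-3,0,0,0,0,7]]'; python3 where.py -.178 .04 .17
```

```text
clock: 1.65
tcp_pos: [0.3302, -0.3105, 0.2314]
orientation: [0.0, 0.998, 0.065, 0.0]
wrist_force: [0.3, 0.6, 0.1]
finger_gap: 0.0699
clock: 2.15
tcp_pos: [0.4046, -0.1085, 0.2317]
orientation: [0.0, 0.998, 0.066, 0.0]
wrist_force: [0.9, -0.9, -0.4]
finger_gap: 0.0701
t 2.15 chute mm [-225.4  -13.   231.7] F [ 0.9 -0.9 -0.4] gap 0.0701 j6 2.555
toolX yaw in chute deg 0.17 tilt z [ 7.e-04 -2.e-04 -1.e+00]
tool shift cm [ 4.75 -5.29  6.17]
```

```bash
python3 -m inch '[[2.5,-3.5,0,0,0,0,7],[2,-2,0,0,0,0,7],[0,0,0,0,0,0,7],[0,0,0,0,0,0,7]]'; python3 where.py -.178 .04 .17
python3 - <<'E'
from h import *
from where import *
st=get_state();p=vision.read_camera("wrist")
TT=np.eye(4);TT[:3,:3]=Rm(st);TT[:3,3]=st["tcp_pos"];p["T"]=TT@p["tool_from_camera"]
pickle.dump(p,open("w1.pkl","wb"))
cv2.imwrite("pics/w1.png",cv2.cvtColor(p["pixels"],cv2.COLOR_RGB2BGR))
E
```

```text
clock: 2.55
tcp_pos: [0.4422, -0.0499, 0.2312]
orientation: [0.0, 0.998, 0.066, -0.0]
wrist_force: [-0.2, 0.3, 0.1]
finger_gap: 0.0702
t 2.55 chute mm [-180.6   40.2  231.2] F [-0.2  0.3  0.1] gap 0.0702 j6 2.716
toolX yaw in chute deg 0.19 tilt z [-3.e-04 -3.e-04 -1.e+00]
tool shift cm [0.27 0.02 6.12]
```

View pics/w1.png

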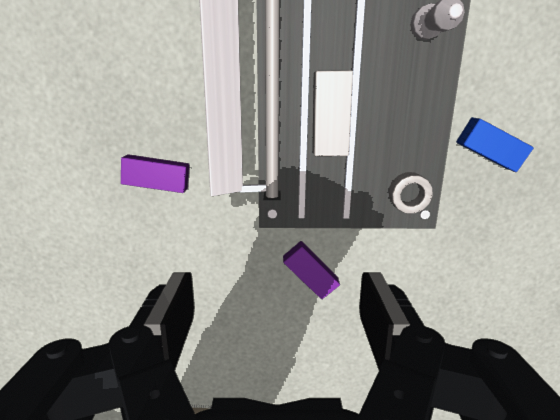

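```bash
python3 - <<'E'
from where import *
p=pickle.load(open("w1.pkl","rb"))
def f(q):
    r=[proj(p,W(q,(-.224,.057,.066)))-(260,228),proj(p,W(q,(-.224,-.102,.066)))-(436,228),
       proj(p,W(q,(-.183,.091,.105)))-(211,195),proj(p,W(q,(-.183,.068,.090)))-(243,192)]
    r=list(np.concatenate(r))
    for u,v in ((324.2,218),(334,1)):
        X=at_z(p,(u,v),.073); c,s=np.cos(q[2]),np.sin(q[2]); r.append((-s*(X[0]-q[0])+c*(X[1]-q[1]))*1000)
    return np.array(r)
r=least_squares(f,Q,loss="soft_l1");print(r.x,np.degrees(r.x[2]),f(r.x).round(1))
q=r.x; q=(q*np.array([1,1,1])); 
import where
where.Q=q; np.save("Q.npy",q)
for uv in ((316,71),(352,71),(351,156),(314,155)): print((where.chute(at_z(p,uv,.084))*1e3).round(1))
print("depth check blank",where.chute(dep(p,(334,110),p["T"]))*1e3,"deck",where.chute(dep(p,(400,130),p["T"]))*1e3,"strip",where.chute(dep(p,(222,120),p["T"]))*1e3)
# fingertips
for uv in ((180,275),(372,275)): 
    X=dep(p,uv,p["T"]); st=get_state(); print("finger tool mm",(Rm(st).T@(X-st["tcp_pos"])*1e3).round(1))
E
python3 where.py -.178 .04 .17
```

```text
[ 0.62892663 -0.06867142  0.1305846 ] 7.481946404517508 [-0.9 -0.3 -0.2 -0.1  0.5  1.7  0.4 -0.7 -0.2  0. ]
[-92.4  12.5  84. ]
[-92.3 -14.1  84. ]
[-155.5  -17.6   84. ]
[-154.8   11.8   84. ]
depth check blank [-120.23786022   -2.28556619   83.84482268] deck [-137.34771001  -60.36596007   65.61536101] strip [-126.50260713   81.41488432   98.08121169]
finger tool mm [ 10.8 -37.3 -13.7]
finger tool mm [ 11.   38.1 -14. ]
t 2.6 chute mm [-183.1   42.4  231.2] F [-0.3 -0.6  0.5] gap 0.0699 j6 2.716
toolX yaw in chute deg 0.02 tilt z [-5.e-04 -3.e-04 -1.e+00]
tool shift cm [0.51 0.24 6.12]
```

Run:
```python
from where import *
p=pickle.load(open("w1.pkl","rb")); C=p["tool_from_camera"];K=p["mtx"]
v,u=np.mgrid[0:420,0:560];d=p["depth"]
P=np.stack([(u-K[0,2])/K[0,0]*d,-(v-K[1,2])/K[1,1]*d,-d],-1)@C[:3,:3].T+C[:3,3]
P*=1e3
m=(d>0)&(P[...,2]<5)&(P[...,2]>-60)&(v>240)
for s in (-1,1):
    k=m&(P[...,1]*s>10); q=P[k]; print(s,"zmax",np.percentile(q[:,2],[50,95,99,99.9]).round(1))
    t=q[q[:,2]>-17]; print("x",t[:,0].min().round(1),t[:,0].max().round(1),"y",np.percentile(t[:,1],[1,50,99]).round(1), len(t))
    for z0 in range(-24,0,2):
        t=q[(q[:,2]>z0)&(q[:,2]<=z0+2)]
        if len(t): print(z0,len(t),"x",t[:,0].min().round(1),t[:,0].max().round(1),"y",t[:,1].min().round(1),t[:,1].max().round(1))
```

```text
-1 zmax [-45.4 -15.2  -9.8  -7.4]
x -11.6 11.4 y [-45.8 -33.9 -33.5] 468
-24 163 x -11.6 11.2 y -47.6 -33.5
-22 160 x -11.5 11.1 y -47.6 -33.6
-20 153 x -11.4 10.9 y -47.3 -33.5
-18 140 x -11.4 10.9 y -47.7 -33.4
-16 129 x -11.1 11.4 y -46.1 -33.5
-14 110 x -11.6 11.1 y -45.4 -33.3
-12 86 x -10.7 10.5 y -40.6 -33.5
-10 52 x -9.4 9.0 y -34.2 -33.6
-8 19 x -10.2 4.7 y -34.1 -33.7
1 zmax [-45.2 -15.1  -9.9  -7.3]
x -12.1 11.2 y [35.8 36.3 48. ] 452
-24 178 x -11.9 11.2 y 35.7 49.9
-22 153 x -11.4 11.0 y 35.8 49.7
-20 148 x -11.2 11.5 y 35.8 49.5
-18 144 x -11.6 11.2 y 35.8 49.4
-16 130 x -12.1 11.1 y 35.7 48.8
-14 100 x -12.1 11.0 y 35.7 46.0
-12 85 x -11.0 10.6 y 35.8 42.7
-10 48 x -11.2 9.6 y 35.8 36.4
-8 20 x -8.2 7.6 y 36.0 36.6
```

Fitted with the wrist camera: the blank spans x = -155 to -92 and y ≈ -2 in the chute frame. At a 70 mm opening the tips sit 7 mm above the TCP at y = ±35. With the TCP at chute y = 42, one finger lands on the strip and the other in the channel. Descending.

```bash
python3 -m inch '[[0.6,0,3,0,0,0,7],[0,0,4,0,0,0,7],[0,0,3.5,0,0,0,7],[0,0,2.5,0,0,0,7],[0,0,0,0,0,0,7]]'; python3 where.py -.176 .042 .069;  python3 - <<'E'
from where import *
for n in("wrist","side"):
    p=vision.read_camera(n)
    if n=="wrist": cv2.imwrite("pics/w2.png",cv2.cvtColor(p["pixels"],cv2.COLOR_RGB2BGR))
    else: crop(p,180,400,90,260,3.5,"pics/s2.png")
E
```

```text
clock: 3.1
tcp_pos: [0.4447, -0.0499, 0.0983]
orientation: [-0.001, 0.998, 0.064, -0.003]
wrist_force: [-0.2, 0.1, 1.3]
finger_gap: 0.0699
t 3.1 chute mm [-180.2   42.6   98.3] F [-0.2  0.1  1.3] gap 0.0699 j6 2.723
toolX yaw in chute deg -0.17 tilt z [-0.0064  0.0026 -1.    ]
tool shift cm [0.44 0.07 2.92]
```

View pics/w2.png

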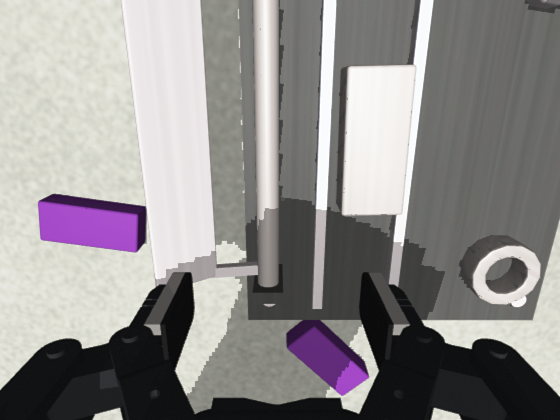

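View pics/s2.png

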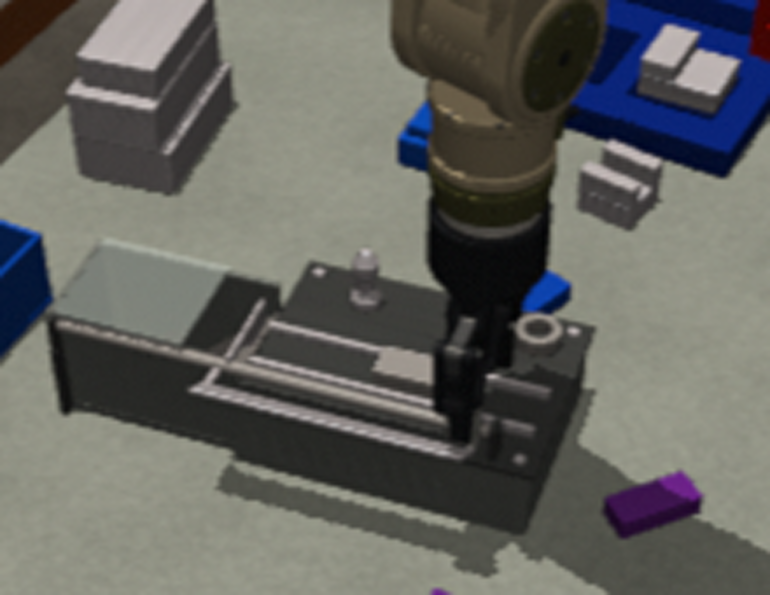

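The left finger (170,280) is over the strip end (185,275), and the right finger (385,280) is over the channel behind the blank (375,215). Pressing down in stages.

```bash
python3 -m inch '[[0.3,0,0.8,0,0,0,7],[0,0,0.7,0,0,0,7],[0,0,0.5,0,0,0,7],[0,0,0,0,0,0,7]]'; python3 where.py -.176 .042 .069
```

```text
clock: 3.6
tcp_pos: [0.4522, -0.0495, 0.0816]
orientation: [0.0, 0.998, 0.065, 0.001]
wrist_force: [2.0, -0.0, 4.2]
finger_gap: 0.0699
t 3.6 chute mm [-172.7   42.    81.6] F [ 2.  -0.   4.2] gap 0.0699 j6 2.726
toolX yaw in chute deg -0.07 tilt z [ 2.1e-03 -9.0e-04 -1.0e+00]
tool shift cm [-0.33 -0.    1.26]
```

```bash
python3 -m inch '[[-0.1,0,0.6,0,0,0,7],[0,0,0.6,0,0,0,7],[0,0,0,0,0,0,7],[0,0,0,0,0,0,7]]'; python3 where.py -.176 .042 .069;  python3 - <<'E'
from where import *
for n in("wrist","side"):
    p=vision.read_camera(n)
    if n=="wrist":
        st=get_state();TT=np.eye(4);TT[:3,:3]=Rm(st);TT[:3,3]=st["tcp_pos"];p["T"]=TT@p["tool_from_camera"]
        cv2.imwrite("pics/w3.png",cv2.cvtColor(p["pixels"],cv2.COLOR_RGB2BGR))
        for X in ((-.14,.07,.076),(-.14,.09,.076)):
            uv=proj(p,W(Q,X)); print("strip",uv.round(),chute(dep(p,uv))*1e3)
    else: crop(p,180,400,90,260,3.5,"pics/s3.png")
E
```

```text
clock: 4.0
tcp_pos: [0.4511, -0.0499, 0.0698]
orientation: [0.001, 0.998, 0.065, 0.001]
wrist_force: [2.8, -0.9, 5.1]
finger_gap: 0.0699
t 4.0 chute mm [-173.9   41.8   69.8] F [ 2.8 -0.9  5.1] gap 0.0699 j6 2.725
toolX yaw in chute deg -0.08 tilt z [ 0.0016 -0.0013 -1.    ]
tool shift cm [-0.21 -0.02  0.08]
strip [201. 212.] [-139.86571957   69.91802264   76.38324614]
strip [150. 212.] [-139.36494668   89.34597735   77.81248848]
```

View pics/w3.png

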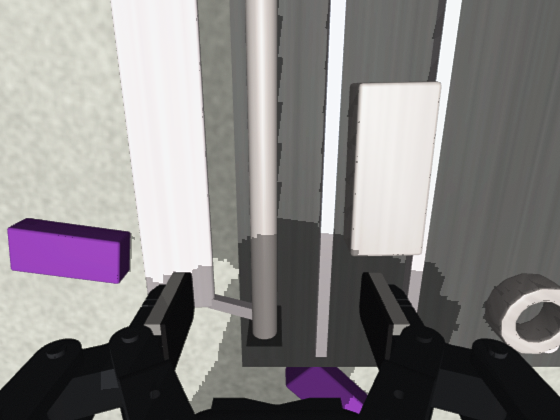

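View pics/s3.png

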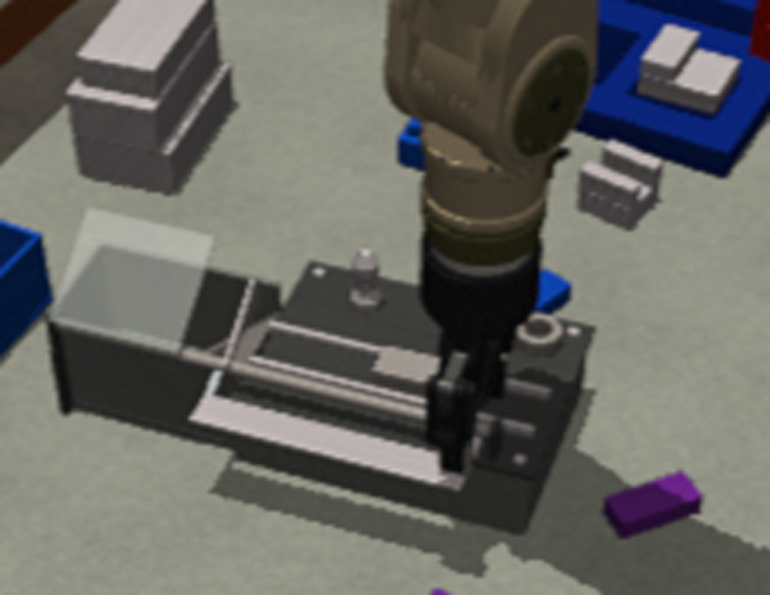

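The flap is open at roughly 0.55 rad: the lid is raised and the strip is nearly level, with 5 N at the wrist. I'll press 1 mm more and start pushing.

```bash
python3 -m inch '[[0.5,0,0.15,0,0,0,7],[1,0,0,0,0,0,7],[1.2,0,0,0,0,0,7],[1.2,0,0,0,0,0,7],[1.2,0,0,0,0,0,7]]'; python3 where.py -.016 .042 .0685
python3 -m inch '[[1.2,0,0,0,0,0,7],[1.2,0,0,0,0,0,7],[1,0,0,0,0,0,7],[0,0,0,0,0,0,7]]'; python3 where.py -.016 .042 .0685
python3 - <<'E'
from where import *
for n in("wrist","side"):
    p=vision.read_camera(n)
    if n=="wrist":
        cv2.imwrite("pics/w4.png",cv2.cvtColor(p["pixels"],cv2.COLOR_RGB2BGR))
    else: crop(p,180,400,90,260,3.5,"pics/s4.png")
E
```

```text
clock: 4.6
tcp_pos: [0.4969, -0.042, 0.0668]
orientation: [-0.001, 0.998, 0.065, -0.004]
wrist_force: [-6.0, -0.1, 6.4]
finger_gap: 0.07
t 4.6 chute mm [-127.5   43.6   66.8] F [-6.  -0.1  6.4] gap 0.07 j6 2.767
toolX yaw in chute deg -0.05 tilt z [-0.0077  0.0017 -1.    ]
tool shift cm [11.15  0.15 -0.25]
clock: 5.0
tcp_pos: [0.5329, -0.0376, 0.0671]
orientation: [-0.001, 0.998, 0.065, -0.002]
wrist_force: [-1.1, 0.2, 4.6]
finger_gap: 0.0699
t 5.0 chute mm [-91.2  43.3  67.1] F [-1.1  0.2  4.6] gap 0.0699 j6 2.79
toolX yaw in chute deg -0.01 tilt z [-0.0039  0.0016 -1.    ]
tool shift cm [ 7.52  0.13 -0.17]
```

View pics/w4.png

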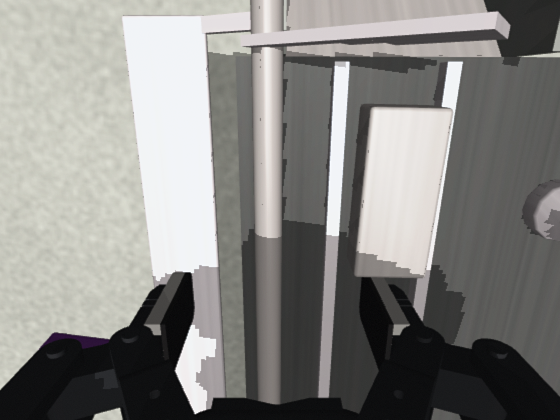

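View pics/s4.png

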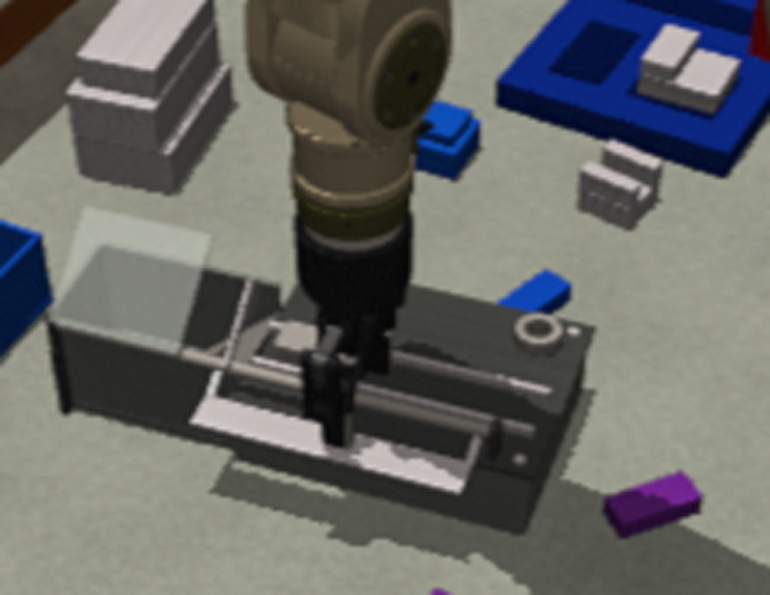

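The blank (405,190 in the wrist view) is about 18 mm short of the mouth and the flap is still open. Continuing.

```bash
python3 -m inch '[[1,0.1,-0.1,0,0,0,7],[1.2,0,0,0,0,0,7],[1.2,0,0,0,0,0,7],[1.2,0,0,0,0,0,7],[1,0,0,0,0,0,7]]'; python3 where.py -.016 .042 .0685
python3 -m inch '[[0.5,0,0,0,0,0,7],[0,0,0,0,0,0,7]]'; python3 where.py -.016 .042 .0685
python3 - <<'E'
from where import *
for n in("wrist","side"):
    p=vision.read_camera(n)
    if n=="wrist":
        cv2.imwrite("pics/w5.png",cv2.cvtColor(p["pixels"],cv2.COLOR_RGB2BGR))
    else: crop(p,180,400,90,260,3.5,"pics/s5.png")
E
```

```text
clock: 5.6
tcp_pos: [0.5872, -0.0318, 0.068]
orientation: [-0.0, 0.998, 0.065, -0.003]
wrist_force: [-6.0, -0.8, 7.3]
finger_gap: 0.0699
t 5.6 chute mm [-36.6  42.   68. ] F [-6.  -0.8  7.3] gap 0.0699 j6 2.822
toolX yaw in chute deg -0.06 tilt z [-0.0062  0.0011 -1.    ]
tool shift cm [ 2.06  0.   -0.06]
clock: 5.8
tcp_pos: [0.594, -0.0311, 0.0683]
orientation: [-0.0, 0.998, 0.065, -0.001]
wrist_force: [-2.8, -0.2, 5.6]
finger_gap: 0.0702
t 5.8 chute mm [-29.8  41.8  68.3] F [-2.8 -0.2  5.6] gap 0.0702 j6 2.824
toolX yaw in chute deg -0.03 tilt z [-2.7e-03  8.0e-04 -1.0e+00]
tool shift cm [ 1.38 -0.02 -0.02]
```

View pics/w5.png

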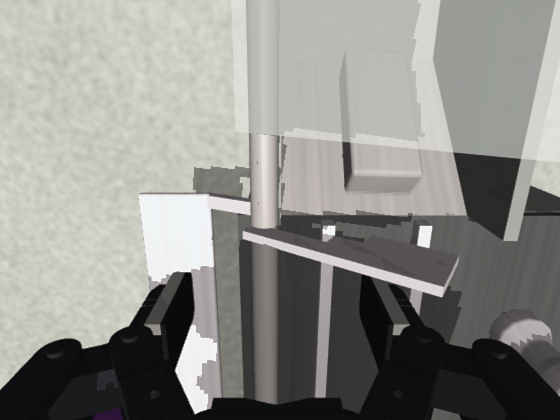

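View pics/s5.png

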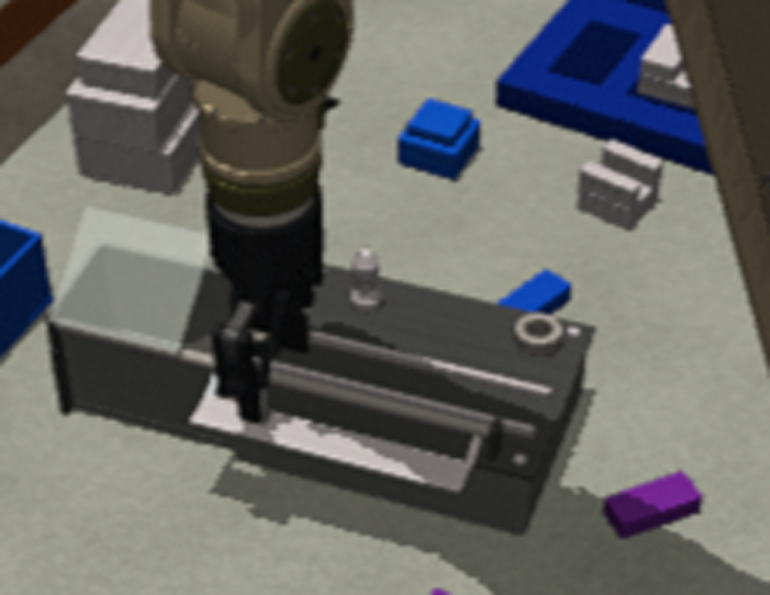

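The blank is past the mouth, on the ramp under the clear lid at (382,120). I'll hold the flap open and see whether it keeps sliding.

```bash
python3 -m inch '[[0,0,0,0,0,0,7],[0,0,0,0,0,0,7],[0,0,0,0,0,0,7],[0,0,0,0,0,0,7]]'
python3 - <<'E'
from where import *
st=get_state();p=vision.read_camera("wrist")
TT=np.eye(4);TT[:3,:3]=Rm(st);TT[:3,3]=st["tcp_pos"];p["T"]=TT@p["tool_from_camera"]
cv2.imwrite("pics/w6.png",cv2.cvtColor(p["pixels"],cv2.COLOR_RGB2BGR))
E
```

```text
clock: 6.3
tcp_pos: [0.5946, -0.0314, 0.0687]
orientation: [-0.0, 0.998, 0.065, -0.0]
wrist_force: [-1.6, 0.8, 4.2]
finger_gap: 0.0697
```

View pics/w6.png

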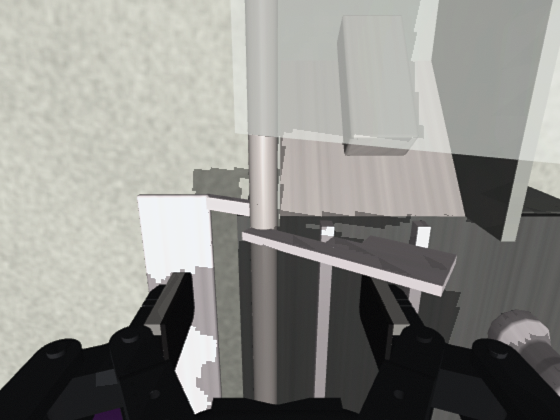

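```bash
python3 -m inch '[[0,0,0,0,0,0,7],[0,0,0,0,0,0,7],[0,0,0,0,0,0,7],[0,0,0,0,0,0,7],[0,0,0,0,0,0,7]]'
python3 - <<'E'
from where import *
st=get_state();p=vision.read_camera("wrist")
TT=np.eye(4);TT[:3,:3]=Rm(st);TT[:3,3]=st["tcp_pos"];p["T"]=TT@p["tool_from_camera"]
cv2.imwrite("pics/w7.png",cv2.cvtColor(p["pixels"],cv2.COLOR_RGB2BGR))
for uv in ((375,152),(378,130),(378,100),(375,60),(372,20)):
  # intersect with blank lying on ramp? report depth
  print(uv,(chute(dep(p,uv))*1e3).round(1))
E
```

```text
clock: 6.85
tcp_pos: [0.595, -0.0316, 0.0688]
orientation: [0.0, 0.998, 0.065, 0.0]
wrist_force: [-2.9, 1.6, 3.9]
finger_gap: 0.07
(375, 152) [24.3 -3.4 50.1]
(378, 130) [ 42.1  15.  119.1]
(378, 100) [ 49.2  15.8 119.6]
(375, 60) [ 58.1  16.9 118.3]
(372, 20) [ 66.6  18.2 117.8]
```

View pics/w7.png

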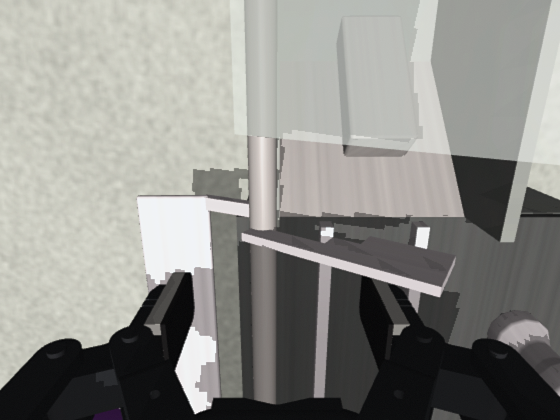

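The blank has come to rest. I'll check its pose against the "bottomed out on the ramp" prediction before letting the flap shut.

Run:
```python
from where import *
p=vision.read_camera("wrist");st=get_state()
TT=np.eye(4);TT[:3,:3]=Rm(st);TT[:3,3]=st["tcp_pos"];p["T"]=TT@p["tool_from_camera"]
im=cv2.cvtColor(p["pixels"],cv2.COLOR_RGB2BGR)
a=np.radians(42);d=np.array([np.cos(a),0,-np.sin(a)]);n=np.array([np.sin(a),0,np.cos(a)]);y=np.array([0,1,0])
L=(66-8)/np.sin(a)/1e3
def box(s,y0,col):
    o=np.array([0,y0,.066])+d*s
    c=[o+d*i*.064+y*(j-.5)*.028+n*k*.018 for i in(0,1) for j in(0,1) for k in(0,1)]
    P=[tuple(int(v) for v in proj(p,W(Q,X)).round()) for X in c]
    for A in range(8):
        for b in(1,2,4):
            if A^b>A: cv2.line(im,P[A],P[A^b],col,1)
    print([(X*1e3).round(0).tolist() for X in c[:2]],max(X[2] for X in c))
box(L-.064,-.002,(0,0,255)); box(L-.084,-.002,(0,255,0))
cv2.imwrite("pics/w8.png",cv2.resize(im[0:230,220:560],None,fx=2.3,fy=2.3))
```

```text
[[17.0, -16.0, 51.0], [29.0, -16.0, 64.0]] 0.06420096566556004
[[2.0, -16.0, 64.0], [14.0, -16.0, 78.0]] 0.07758357779273721
```

View pics/w8.png

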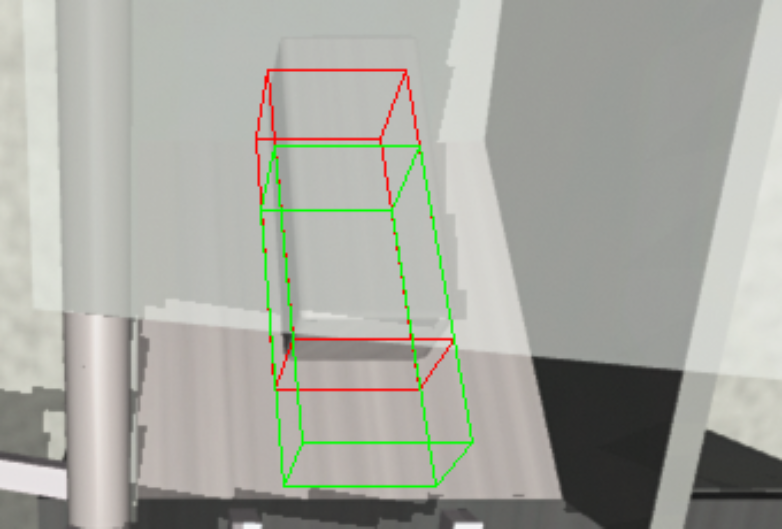

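The blank is at, or slightly beyond, the bottomed-out pose (red), wholly below deck level and clear of the leaf. Taking the fingers away.

```bash
python3 -m inch '[[-0.5,0,-0.5,0,0,0,7],[-0.5,0,-1,0,0,0,7],[0,0,-1.5,0,0,0,7],[0,0,-2,0,0,0,7],[0,0,-3,0,0,0,7]]'; python3 -m inch '[[0,0,-4,0,0,0,7],[-2,0,-3,0,0,0,7],[-3,0,-1,0,0,0,7],[-3,0,0,0,0,0,7],[0,0,0,0,0,0,7]]'
python3 - <<'E'
from where import *
for n in("wrist","side"):
    p=vision.read_camera(n)
    if n=="wrist": cv2.imwrite("pics/w9.png",cv2.cvtColor(p["pixels"],cv2.COLOR_RGB2BGR))
    else: crop(p,180,400,90,260,3.5,"pics/s9.png")
E
```

```text
clock: 7.45
tcp_pos: [0.5834, -0.0331, 0.1485]
orientation: [0.0, 0.998, 0.064, -0.002]
wrist_force: [0.3, -0.6, -0.3]
finger_gap: 0.0697
clock: 7.95
tcp_pos: [0.5021, -0.0434, 0.2298]
orientation: [0.0, 0.998, 0.064, -0.001]
wrist_force: [-0.2, -0.9, -0.3]
finger_gap: 0.0696
```

View pics/w9.png

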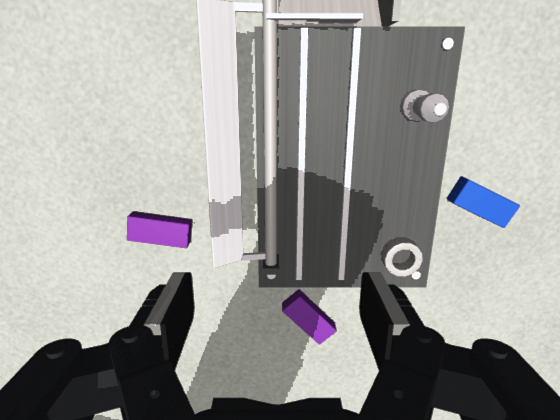

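View pics/s9.png

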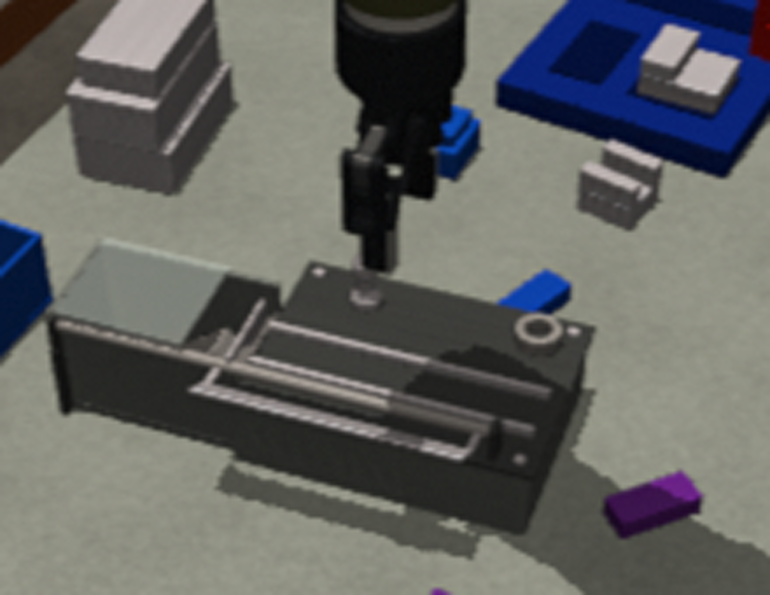

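The flap is shut again: the lid and strip look as they did at the start. The channel is empty, the blank lies in the hopper, the bystanders are undisturbed, and the wrist force is about 0. Handing in.

```bash
python3 -c "
from workcell import workorder,get_state
print(workorder.hand_in(), get_state()['clock'])"
```

```text
the job is handed in; nothing more can be done
the job is handed in; nothing more can be done
```

The blank went down the chute into the hopper, the flap sprang shut, and I handed the job in at about 8 s of the 35 s allowed. I pressed the strip with the left fingertip (about 4–7 N, flap open to roughly 0.55 rad) and slid that finger along it. The other fingertip pushed the blank under the leaf until it slid down.

- **Blank:** two pictures about 0.5 s apart, with the flap held open, showed it at rest. It was slightly farther down than my fit for a blank stopped at the foot of the ramp, so it probably leans on the ramp with its far end on the hopper floor. It does not lie flat. It sits below deck level and clear of the leaf.
- **Flap:** after I lifted away, the strip and lid looked as they did at the start. I judged this by eye and did not measure the angle.
- **Other parts:** the channel was empty. The spindle, collar, blue block, vblock and the look-alikes in view had not moved. The tall pin, finial and stud were outside the last pictures, but the arm never went near them.
- **Robot:** the wrist force was about 0 and the gripper was clear above the chute.

No check failed. The small offset of the blank from my fit was the only disagreement.

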